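# Draw out the blue pan rest at the forge bench until it locks

## Task

Get the bench ready for the next pan: take the telescoping pan rest with the blue knob and draw its bar fully out of the green sleeve until the orange lock button clicks up through the slot in the sleeve. Let go and leave it locked; leave the rest with the red knob as it is.

Things in the scene. Friction and masses are not known exactly. Their poses are not given: they have to be found in the camera images.
- blue_knob (a point): Upright blue cylindrical knob, 28 to 30 mm in diameter, 51 to 100 mm above the bench, on the blue rest's sliding bar; can be gripped from above at any yaw. Point: on the knob's axis, 76 mm above the bench. x axis = level pull-out direction, along the bar, away from the sleeve; z up. A low cradle (70 mm wide, top 56 mm above the bench) is fixed to the bar 31 mm ahead of the knob's axis.
- blue_arm (a joint): How far the blue rest's steel bar is drawn out of its green sleeve, in m: 0 = fully in, 0.120 = hard stop. Slides straight along the knob's x axis, takes about 4 N plus 8 N per m/s, stays where left. Starts 0 to 0.03 out. The lock button springs out at 0.115; then the bar cannot slide back below about 0.114. The sleeve is bolted down.
- blue_button (a joint): Height of the blue rest's orange lock button, 16 mm in diameter, in m: 0 = held down inside the sleeve; 0.014 = clicked out, 8 mm above the sleeve's top in the slot, whose middle is 37 mm behind the sleeve's mouth. Sleeve: 170 mm long, 44 wide, top 52 mm above the bench; mouth 60 mm behind the knob's axis when the bar is fully in. Pressing the button unlocks.
- red_knob (a point): Middle of the upright red knob of the other pan rest, of the same build, sizes and axes as the blue one. It is to stay as it is. Red and blue may be on either side, each turned a little; between them may stand a white bottle 60 mm wide and 105 mm tall.

How it is judged (in metres and radians):
At the end, for the whole second after the job is handed in: The blue rest's bar is drawn out more than 108 mm, its lock button stands out (more than 9 mm up from its held-down height), and the red knob is within 12 mm of where it started (value of joint blue_arm above 0.108 m and value of joint blue_button above 0.009 m and distance of red_knob from where it was at the start of the episode below 0.012 m); the robot touches nothing.
It fails at once if the red pan rest is drawn out or pushed in by more than 12 mm (distance of red_knob from where it was at the start of the episode above 0.012 m).
It also fails if it takes over 32 s, if anything falls off the work surface, if the arm or the gripper's body presses on something with over 40 N, if the wrist force passes 120 N, or if a joint passes its speed limit or range.

## Robot

A 7-joint arm with a two-finger parallel gripper is mounted at the origin on the work surface. World frame = base frame: x ahead of the robot, y to its left, z up, the work surface at z = 0. Lengths are in mm, angles in rad, forces in N, time in s.
With the tool pointing down it reaches from about 350 to 775 mm from the base axis. Payload 3.1 kg.
Tool frame: the origin (TCP) lies midway between the tips of the shut fingers; the grasp point (between the pads) lies 19 mm behind it; z points along the fingers, y is the direction in which the jaws open and shut (so a half turn about z gives the same grasp; the last joint's range is limited). The gripper opens to 85 mm and grips with 20 to 120 N. Pads are 22 mm wide; open, the fingers measure 114 mm over their backs; the gripper's body (76 mm by 85 mm) begins 54 mm behind the grasp point. The pads swing forward as they close: fully open they stand 13 mm farther back than shut.
Start: joints at [-1.162, 0.311, 0.014, 1.512, -0.004, 1.319, -0.027], TCP at [239.604, 495.083, 231.304] pointing down, gripper open.
Joint ranges: [-2.7, 2.7], [-0.3, 1.91], [-1.27, 1.3], [0.12, 2.57], [-1.44, 4.58], [0.2, 2.03], [-3.05, 3.05]. Speed limits (rad/s): [2.79, 2.79, 3.14, 3.14, 3.14, 3.14, 3.14].

## Interface

Orientations are given as a 3x3 rotation matrix whose columns are the frame's x, y, z axes.
In Python, from workcell import state, grab_frame, get_calibration, finish_job gives the robot as it stands.
- The arm moves only by the shell command python3 -m pendant 'ROWS' [OPENING] [FORCE]. ROWS is JSON, a list of rows, each a list of 2 entries, a list of its own where there are three numbers: the shift along the tool's x, y, z in cm, then the turn about the tool's z in rad. In form: [[[tx, ty, tz], twist], ...]. A call has 1 to 20 rows; each row is the pose to reach, as a shift and turn from the pose commanded when the call began, along the tool's axes at that moment; what a row does not reach only later rows make up. A row lasts 1/10 s, in which the tool goes at most 50 mm and 8.59 degrees, less where a joint would pass 70% of its speed; a pose out of reach is approached as far as the arm can. A call with a gripper value outside its range is refused whole. OPENING is the opening, from 0 (shut) to 1 (fully open), set as the call begins (- or left out, the last holds). The fingers move at their own pace and stop on an object; FORCE is the grip in N (left out, the last holds). Time passes only in rows, so rows that repeat a pose let the fingers close. It gives the time, the measured TCP pose, the force and the opening at its end, in the units of the state.
- state(): the state, without advancing time (a new reading comes with each control period).
- grab_frame(name): name is "scene" or "top"; returns (picture, depth): 420x560x3 uint8, blue, green, red; 420x560 float32, mm along the optical axis (not along the pixel's ray), 0 where there is no reading.
- get_calibration(name): a dict with "fx", "fy", "cx", "cy" (pixels), "dist" ([k1, k2, p1, p2, k3] as OpenCV has them; the pictures are not rectified), "extrinsics" (4x4, takes a point from camera to world coordinates). Camera axes: x right, y up, looking along -z (the intrinsics and any distortion apply to the point x, -y, -z); pixel columns grow to the right and rows downward; lengths in mm; the calibration is good to about 2 mm. A picture is of the moment at which its call begins. get_calibration takes no time and is no camera call.
- finish_job(): hands the job in, once; it reports no verdict.
The state is a dict: "t": time; "joint_pos": joint angles; "qd": joint speeds; "joint_efforts": joint torques, N m; "tool_pos": TCP position; "tool_rot": TCP orientation; "force": force on the tool from outside, world axes, zero at the start; "torque": the same for the moment, N m; "grip_width": opening from 0.0 (shut) to 1.0 (fully open).
Only numpy, scipy, OpenCV 4.12 (cv2) and the standard library are available. Lean on these libraries where they do the work, as an engineer would, in place of code of your own. Each camera call takes 0.05 s, during which the arm holds its last target.

## Working session

There is one attempt and no reset: what is moved stays moved. The work goes in short steps, Python scripts to look and compute and a shell command to move; the robot and the scene stay as the last step left them, time stands still between calls to the robot, and variables do not carry over. Pictures are saved under pics/ and viewed, and the job is handed in when it is done.

```bash
mkdir -p pics; python3 - <<'E'
from workcell import *
import cv2,numpy as np
s=state();print(s['t'],s['tool_pos'],s['tool_rot'],s['grip_width'])
for n in("scene","top"):
    im,d=grab_frame(n);cv2.imwrite(f'pics/{n}0.png',im);np.savez(f'{n}0.npz',im=im,d=d)
    c=get_calibration(n);print(c)
E
```

```text
0.0 [239.29379423 494.39602562 230.21139895] [[-9.00126309e-01  4.35627983e-01 -9.43132893e-04]
 [ 4.35628992e-01  9.00123671e-01 -2.18134547e-03]
 [-1.01318885e-04 -2.37434248e-03 -9.99997176e-01]] 0.9984377653837779
{'fx': 452.5613599879252, 'fy': 452.5613599879252, 'cx': 278.8298216876438, 'cy': 214.35294886465493, 'dist': array([0.03394333, 0.        , 0.        , 0.        , 0.        ]), 'extrinsics': array([[ 6.06237818e-01, -5.98997130e-01,  5.23142568e-01,
         8.39615583e+02],
       [ 7.95282500e-01,  4.55612745e-01, -3.99928458e-01,
        -2.66643289e+02],
       [ 1.20557766e-03,  6.58497885e-01,  7.52581612e-01,
         5.79208937e+02],
       [ 0.00000000e+00,  0.00000000e+00,  0.00000000e+00,
         1.00000000e+00]])}
{'fx': 528.086059003274, 'fy': 528.086059003274, 'cx': 285.0863890762644, 'cy': 212.87007442093486, 'dist': array([-0.05090863,  0.        ,  0.        ,  0.        ,  0.        ]), 'extrinsics': array([[-1.65263646e-02,  9.91459584e-01, -1.29362947e-01,
         3.60565082e+02],
       [-9.99855854e-01, -1.58836819e-02,  5.99826878e-03,
         9.10180800e+00],
       [ 3.89228117e-03,  1.29443429e-01,  9.91579169e-01,
         1.01865330e+03],
       [ 0.00000000e+00,  0.00000000e+00,  0.00000000e+00,
         1.00000000e+00]])}
```

View pics/scene0.png

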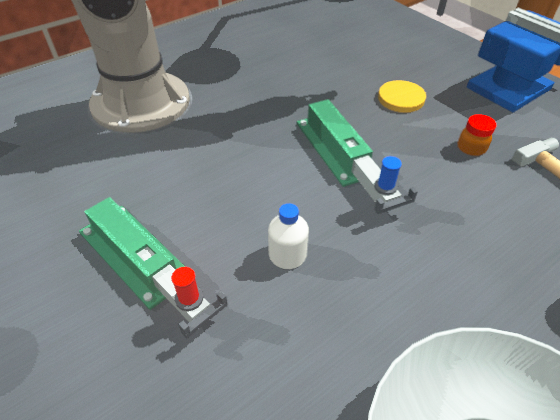

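View pics/top0.png

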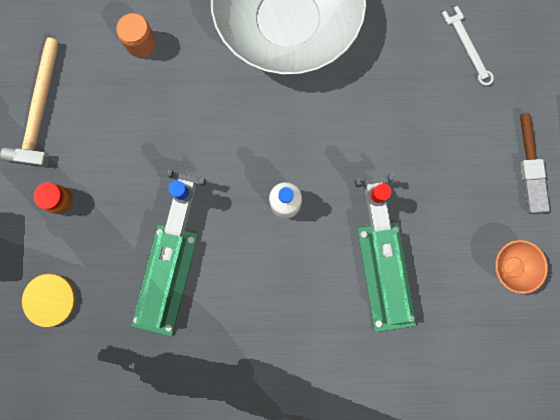

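The top view shows the blue knob at about (180,188) and its sleeve slot at (167,254). The red knob is at (381,191). The bottle, which has a blue cap, is at (286,198), and a red-capped jar is at (50,197). Next I'll measure the blue knob and the sleeve direction.

```bash
cat > h.py <<'E'
import numpy as np,cv2
from workcell import get_calibration
def cloud(n,d):
    c=get_calibration(n);K=np.array([[c['fx'],0,c['cx']],[0,c['fy'],c['cy']],[0,0,1.]])
    H,W=d.shape;v,u=np.mgrid[:H,:W]
    p=cv2.undistortPoints(np.stack([u,v],-1).reshape(-1,1,2).astype(float),K,c['dist']).reshape(H,W,2)
    P=np.stack([p[...,0]*d,-p[...,1]*d,-d],-1)
    E=c['extrinsics'];return P@E[:3,:3].T+E[:3,3]
def measure(n,im,d,verbose=1):
    P=cloud(n,d);hsv=cv2.cvtColor(im,cv2.COLOR_BGR2HSV);h,s,v=cv2.split(hsv)
    out={}
    ok=(d>0)
    M={'blue':(h>105)&(h<130)&(s>150),'red':((h<5)|(h>175))&(s>180),'green':(h>60)&(h<90)&(s>100)}
    for k,m in M.items():
        m=m&ok;nn,l,st,ce=cv2.connectedComponentsWithStats(m.astype(np.uint8))
        for i in range(1,nn):
            if st[i,4]<60: continue
            q=P[l==i];
            top=q[:,2]>np.percentile(q[:,2],90)-4
            r=cv2.minAreaRect(q[top][:,:2].astype(np.float32))
            c,_=cv2.minEnclosingCircle(q[top][:,:2].astype(np.float32))
            print(n,k,ce[i].round(),st[i,4],'zmax',np.percentile(q[:,2],90).round(1),'rect',np.round(r[0],1),np.round(r[1],1),round(r[2],2),'circ',np.round(c,1))
E
python3 - <<'E'
from h import *
for n in("top","scene"):
    f=np.load(n+'0.npz');measure(n,f['im'],f['d'])
E
```

```text
top blue [178. 190.] 277 zmax 102.5 rect [528.5 193.9] [28.4 27.3] 85.95 circ [528.4 194.5]
top blue [285. 195.] 171 zmax 107.7 rect [512.1   2.3] [22.8 23.7] 89.23 circ [512.3   1.9]
top red [ 48. 196.] 584 zmax 62.7 rect [526.2 443.9] [47.6 47.3] 29.88 circ [525.6 443.9]
top red [381. 193.] 268 zmax 102.8 rect [ 515.9 -168. ] [25.9 29.1] 25.77 circ [ 517.1 -167.1]
top green [386. 280.] 3811 zmax 54.4 rect [ 367.6 -187.4] [169.3  44.9] 7.67 circ [ 367.4 -184.8]
top green [164. 283.] 3815 zmax 54.3 rect [368.4 235.4] [ 45.5 171. ] 75.85 circ [368.2 234.4]
scene blue [515.  65.] 5198 zmax 130.9 rect [450.7 635.7] [ 68.  127.1] 89.68 circ [451.3 633.9]
scene blue [389. 173.] 513 zmax 100.9 rect [527.9 192.5] [26.3 29.9] 44.52 circ [528.4 193.4]
scene blue [288. 213.] 317 zmax 106.6 rect [512.8  -0. ] [26.3 27.5] 22.13 circ [5.129e+02 1.000e-01]
scene red [481. 125.] 527 zmax 61.8 rect [525.3 442.5] [47.2 50.2] 27.35 circ [525.9 442.5]
scene red [185. 285.] 711 zmax 101.6 rect [ 515.8 -170.3] [27.7 28.8] 83.06 circ [ 516.3 -170.1]
scene green [334. 139.] 2837 zmax 53.1 rect [367.9 232.4] [ 46.3 173.3] 75.93 circ [367.8 232.4]
scene green [126. 245.] 4389 zmax 53.7 rect [ 367.2 -189.9] [171.4  45. ] 7.49 circ [ 367.8 -190.6]
```

The measurements agree. The blue knob is at (528.2, 193.7) with its top at about 101. The sleeve centre is at (368.2, 233.9), sized 171x45, and the pull direction is -14.1°. The knob is 165 mm from the sleeve centre, so the bar is about 20 mm out and needs about 100 mm more. The jaws have to turn -0.204 rad to sit across the bar.

```bash
python3 -m pendant '[[[-2,-0.7,0],-0.01],[[-5,-1.9,0],-0.03],[[-8.5,-3.2,0],-0.05],[[-12,-4.5,0],-0.07],[[-15.5,-5.8,0],-0.09],[[-19,-7.1,0],-0.11],[[-22.5,-8.4,0],-0.13],[[-26,-9.7,0],-0.15],[[-29.5,-11,0],-0.17],[[-33,-12.3,0],-0.19],[[-36,-13.4,0],-0.204],[[-38,-14.15,1],-0.204],[[-39.1,-14.55,3],-0.204],[[-39.1,-14.55,5],-0.204],[[-39.1,-14.55,6],-0.204],[[-39.1,-14.55,6],-0.204],[[-39.1,-14.55,6],-0.204]]' 1 40
python3 - <<'E'
from workcell import *
from h import *
for n in ('scene','top'):
    im,d=grab_frame(n);cv2.imwrite(f'pics/{n}1.png',im)
s=state();R=s['tool_rot'];print(s['tool_pos'],R,R.T@(np.array([528.2,193.7,63])-s['tool_pos']),s['joint_pos'])
E
```

```text
t: 1.8
tool_pos: [528.1, 194.5, 171.7]
tool_rot: [[-0.97, 0.243, 0.0], [0.243, 0.97, 0.0], [-0.0, 0.0, -1.0]]
force: [0.2, -1.0, 0.5]
grip_width: 1.002
[528.75429666 194.54797818 172.52989264] [[-0.96994463  0.24331622  0.00215192]
 [ 0.2433188   0.96994583  0.00102619]
 [-0.00183756  0.00151895 -0.99999716]] [  0.53257555  -1.12373233 109.52751837] [-0.543875    0.37660168  0.21719088  1.57690278 -0.08556063  1.19502205
  1.01481127]
```

View pics/scene1.png

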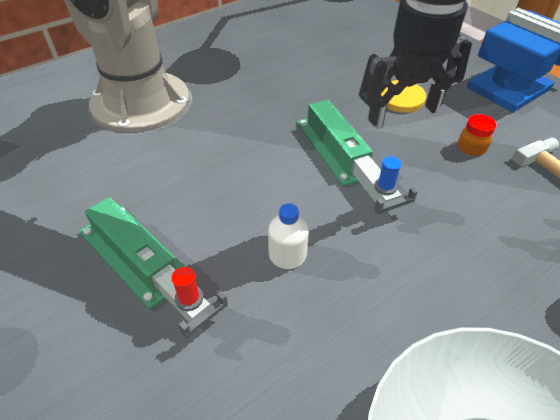

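The gripper is over the knob, with its fingertips at about (378,122) and (435,108). The knob itself is at (390,173). I'll project the TCP into the image to check the alignment.

```bash
python3 - <<'E'
from h import *
for n in ('scene','top'):
    c=get_calibration(n);E=c['extrinsics'];K=np.array([[c['fx'],0,c['cx']],[0,c['fy'],c['cy']],[0,0,1.]])
    for p in [(528.75,194.5,185),(528.75-.2433*42,194.5-.97*42,185),(528.75+.2433*42,194.5+.97*42,185),(528.2,193.7,100)]:
        q=np.linalg.inv(E)@np.r_[p,1];q=q[:3]*[1,-1,-1]
        print(n,cv2.projectPoints(q[None],np.zeros(3),np.zeros(3),K,c['dist'])[0].ravel())
E
```

```text
scene [404.34831361 117.83473635]
scene [378.68689898 125.20306951]
scene [429.24099582 110.67403274]
scene [392.14270271 162.60095255]
top [166.13078358 178.13178224]
top [191.3343875  183.95907154]
top [141.08026932 172.34169667]
top [177.09483974 187.77948151]
```

View pics/top1.png

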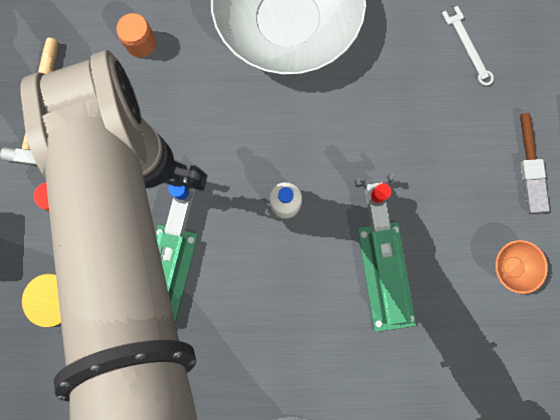

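The top view shows the arm over the blue rest, with one finger at (195,178) beside the knob. This agrees with the projection. I'll descend and close.

```bash
python3 -m pendant '[[[0,-0.1,2],0],[[0,-0.1,4.5],0],[[0,-0.1,7],0],[[0,-0.1,9],0],[[0,-0.1,10.3],0],[[0,-0.1,10.8],0],[[0,-0.1,10.8],0],[[0,-0.1,10.8],0]]'
python3 -m pendant '[[[0,0,0],0],[[0,0,0],0],[[0,0,0],0],[[0,0,0],0],[[0,0,0],0],[[0,0,0],0],[[0,0,0],0],[[0,0,0],0],[[0,0,0],0],[[0,0,0],0]]' 0 50
python3 - <<'E'
from workcell import *
from h import *
im,d=grab_frame('scene');cv2.imwrite(f'pics/scene2.png',im)
E
```

```text
t: 2.7
tool_pos: [529.0, 193.3, 64.5]
tool_rot: [[-0.97, 0.244, 0.002], [0.244, 0.97, 0.001], [-0.002, 0.001, -1.0]]
force: [0.0, -0.1, 1.1]
grip_width: 0.998
t: 3.7
tool_pos: [528.4, 193.9, 63.9]
tool_rot: [[-0.97, 0.244, 0.001], [0.244, 0.97, 0.002], [-0.001, 0.002, -1.0]]
force: [0.7, 3.9, 4.2]
grip_width: 0.317
```

View pics/scene2.png

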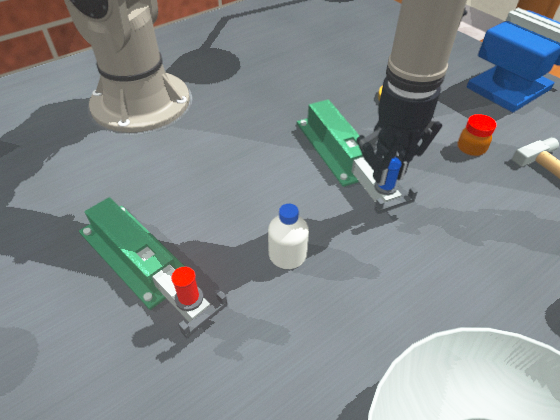

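The jaws hold the knob: the fingers sit around it at (392,170), and the opening is 27 mm. I'll pull along tool -x, 80 mm first.

```bash
python3 -m pendant '[[[-0.5,0,0],0],[[-1.1,0,0],0],[[-1.8,0,0],0],[[-2.5,0,0],0],[[-3.2,0,0],0],[[-3.9,0,0],0],[[-4.6,0,0],0],[[-5.3,0,0],0],[[-6,0,0],0],[[-6.7,0,0],0],[[-7.4,0,0],0],[[-8,0,0],0],[[-8,0,0],0]]'
python3 - <<'E'
from workcell import *
from h import *
im,d=grab_frame('scene');cv2.imwrite(f'pics/scene3.png',im);measure('scene',im,d)
s=state();print(s['tool_pos'],s['force'])
E
```

```text
t: 5.05
tool_pos: [605.2, 174.5, 63.9]
tool_rot: [[-0.97, 0.244, -0.001], [0.244, 0.97, 0.002], [0.001, 0.001, -1.0]]
force: [-1.1, 3.3, 6.2]
grip_width: 0.319
scene blue [526.  72.] 3132 zmax 130.3 rect [559.9 454.7] [ 77.6 491.5] 23.99 circ [526.6 439.9]
scene blue [422. 208.] 339 zmax 101.2 rect [613.2 171.4] [14.4 37.3] 23.59 circ [610.4 170.2]
scene blue [288. 217.] 140 zmax 105.9 rect [514.6  -3.5] [25.9 20. ] 26.39 circ [ 5.125e+02 -4.000e-01]
scene red [487. 126.] 259 zmax 61.6 rect [582.  322.9] [ 24.7 311.4] 20.45 circ [581.2 322.5]
scene red [185. 285.] 734 zmax 101.6 rect [ 515.8 -170.1] [27.4 29. ] 63.95 circ [ 515.5 -170.5]
scene green [334. 139.] 2722 zmax 53.1 rect [367.8 232.3] [ 46.6 172.2] 76.48 circ [367.9 232.2]
scene green [125. 245.] 4379 zmax 53.6 rect [ 367.2 -190.1] [170.7  44.8] 7.56 circ [ 366.9 -191.3]
[605.23569059 174.50213219  63.91291367] [-1.80868785  2.44221436  6.53334388]
```

View pics/scene3.png

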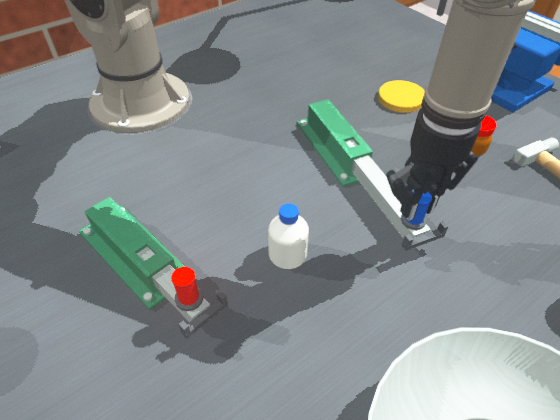

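The bar has followed, with the knob now at (420,208). The slot at (352,142) is still empty. About 20 mm remain to the hard stop, so I'll go slowly.

```bash
python3 -m pendant '[[[-0.3,0,0],0],[[-0.6,0,0],0],[[-0.9,0,0],0],[[-1.1,0,0],0],[[-1.3,0,0],0],[[-1.5,0,0],0],[[-1.6,0,0],0],[[-1.7,0,0],0],[[-1.75,0,0],0],[[-1.75,0,0],0],[[-1.75,0,0],0]]'
python3 - <<'E'
from workcell import *
from h import *
im,d=grab_frame('scene');cv2.imwrite(f'pics/scene4.png',cv2.resize(im[90:240,270:470],(800,600),interpolation=cv2.INTER_CUBIC))
P=cloud('scene',d);h,s,v=cv2.split(cv2.cvtColor(im,cv2.COLOR_BGR2HSV))
w=np.s_[130:155,340:365];m=(h[w]>5)&(h[w]<25)&(s[w]>150);q=P[w][m];print(m.sum(),q.mean(0) if len(q) else'',q[:,2].max() if len(q) else '')
s=state();print(s['tool_pos'],s['force'])
E
```

```text
t: 6.2
tool_pos: [621.7, 170.3, 63.9]
tool_rot: [[-0.97, 0.243, -0.001], [0.243, 0.97, 0.002], [0.002, 0.001, -1.0]]
force: [-1.4, 4.1, 6.4]
grip_width: 0.323
83 [412.97600331 220.51581393  56.89217142] 62.02893335328588
[621.74670549 170.34200971  63.93046009] [-2.39140454  3.8930207   7.2836362 ]
```

View pics/scene4.png

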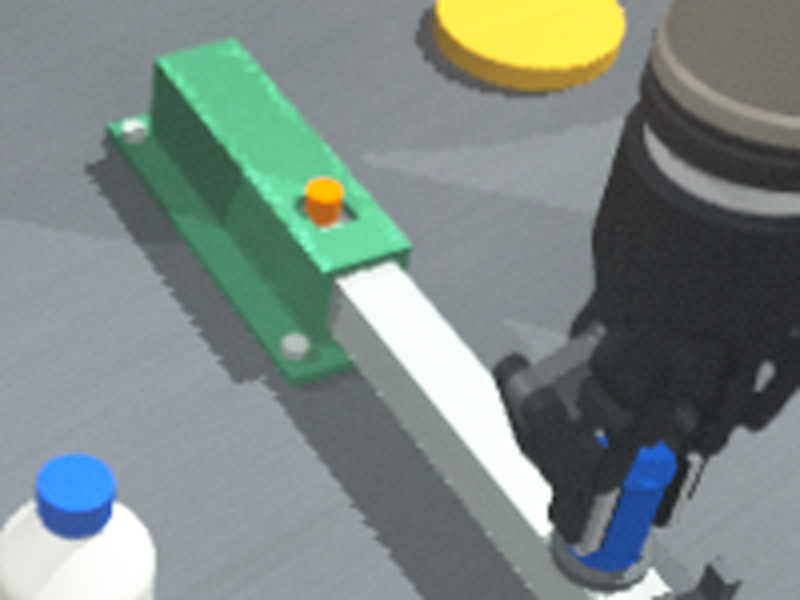

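The orange button stands out of the slot, at (325,200) in the crop. Its top is at about 62 mm, which is 8–9 mm above the sleeve. I'll release and rise straight up.

```bash
python3 -m pendant '[[[0,0,0],0],[[0,0,0],0],[[0,0,0],0],[[0,0,0],0],[[0,0,0],0],[[0,0,0],0],[[0,0,0],0],[[0,0,0],0]]' 1
python3 -m pendant '[[[0,0,-0.5],0],[[0,0,-1.5],0],[[0,0,-3],0],[[0,0,-5],0],[[0,0,-7.5],0],[[0,0,-10],0],[[0,0,-12],0],[[0,0,-13],0],[[0,0,-13],0],[[0,0,-13],0],[[0,0,-13],0]]'
python3 - <<'E'
from workcell import *
from h import *
im,d=grab_frame('scene');cv2.imwrite(f'pics/scene5.png',im);measure('scene',im,d)
P=cloud('scene',d);h,s,v=cv2.split(cv2.cvtColor(im,cv2.COLOR_BGR2HSV))
w=np.s_[130:155,340:365];m=(h[w]>5)&(h[w]<25)&(s[w]>150);q=P[w][m];print(m.sum(),q.mean(0),q[:,2].max())
E
```

```text
t: 7.05
tool_pos: [622.5, 169.0, 63.3]
tool_rot: [[-0.97, 0.244, 0.0], [0.244, 0.97, -0.0], [-0.0, -0.0, -1.0]]
force: [-0.4, -0.8, 0.0]
grip_width: 0.995
t: 8.15
tool_pos: [621.5, 168.8, 191.8]
tool_rot: [[-0.97, 0.244, -0.003], [0.244, 0.97, -0.001], [0.003, -0.001, -1.0]]
force: [-0.9, -0.4, -0.6]
grip_width: 1.001
scene blue [541.  67.] 1438 zmax 131.0 rect [576.8 429.3] [ 47.3 528.4] 21.37 circ [560.3 422.8]
scene blue [423. 219.] 420 zmax 97.9 rect [624.3 160.7] [28.1 12.1] 21.28 circ [622.1 166.3]
scene blue [287. 214.] 235 zmax 106.4 rect [512.1  -1.5] [25.  26.7] 82.42 circ [ 5.126e+02 -5.000e-01]
scene red [472. 122.] 155 zmax 61.8 rect [558.  333.1] [ 15.  273.2] 24.82 circ [564.  335.9]
scene red [185. 285.] 718 zmax 101.6 rect [ 516.4 -170.4] [28.  28.3] 40.57 circ [ 515.4 -170.2]
scene green [334. 140.] 2554 zmax 53.2 rect [368.  232.3] [ 47.8 172.2] 76.53 circ [368.8 235.5]
scene green [127. 248.] 4697 zmax 53.6 rect [ 367.1 -189.9] [172.   44.8] 7.85 circ [ 367.5 -191.7]
83 [412.98862291 220.49994152  56.91071727] 62.102829060545446
```

View pics/scene5.png

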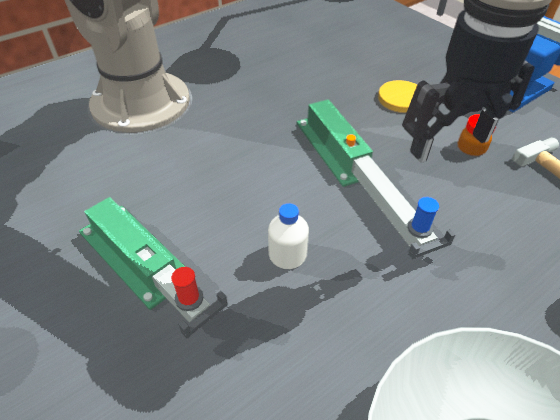

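The knob at (426,215) is free, the button at (351,140) is up, and the gripper is clear. The red knob and the bottle haven't moved.

```bash
python3 -c "
from workcell import *
print(finish_job())"
```

```text
the job is handed in; nothing more can be done
None
```

The blue rest's bar is drawn out and locked, and I handed the job in at about 8.2 s, well inside the 32 s limit. I gripped the knob from above with the jaws across the bar and pulled it about 97 mm along its axis. Then I opened the gripper and rose straight up, 130 mm clear.

- **Bar:** it started about 20 mm out, so it now stands at about 117 mm, past the 115 mm click point. This comes from the starting estimate plus the tool's travel, because the bar's position can't be read directly.
- **Lock button:** it stands in the slot with its top at about 62 mm, which is 8–9 mm above the sleeve. It stayed there after I let go.
- **Red knob:** it is within about 1 mm of where it started, and the bottle has not moved.
- **Forces:** the wrist force read below 10 N at every check.

One reading disagreed. The last measurement of the blue knob's top, (624, 161) with its height at 98 mm, is a few millimetres off the expected (623, 170). The fitted patch was only part of the knob (28 by 12 mm), so I relied on the tool position and the button height instead.

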